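# Sort hollow and solid graphite bars by heft

## Robot

A 7-joint arm with a two-finger parallel gripper is mounted at the origin on the work surface. World frame = base frame: x ahead of the robot, y to its left, z up, the work surface at z = 0. Lengths are in m, angles in rad, forces in N, time in s.
With the tool pointing down it reaches from about 0.4 to 0.875 m from the base axis. Payload 6.5 kg.
Tool frame: the origin (TCP) lies on the centre line of the jaws, within the pads' length; the fingertips stand r.nose_length ahead of it and the grasp point (between the pads) lies 11 mm behind it (r.nose_length is the distance from the TCP to the fingertips, in m); x points along the fingers, y is the direction in which the jaws open and shut, and the axes are right-handed (so a half turn about x gives the same grasp; the last joint's range is limited). The gripper opens to 85 mm and grips with 20 to 120 N. Pads are 22 mm wide; open, the fingers measure 114 mm over their backs; the gripper's body (76 mm by 85 mm) begins 54 mm behind the grasp point. The pads swing forward as they close: fully open they stand 13 mm farther back than shut.
Start: joints at [-1.175, 0.536, -0.004, 1.538, 0.003, 1.067, -0.071], TCP at [0.29, 0.582, 0.239] pointing down, gripper open.
Joint ranges: [-2.7, 2.7], [-0.37, 2.16], [-1.27, 1.26], [0.24, 2.4], [-1.31, 4.45], [0.19, 1.91], [-2.76, 2.76]. Speed limits (rad/s): [2.39, 2.39, 3.14, 3.14, 3.14, 3.14, 3.14].

## Interface

Orientations are given as [roll, pitch, yaw] about the fixed x, y, z axes, in that order (R = Rz(yaw) Ry(pitch) Rx(roll)).
In Python, from rig import readout, optics, close_job, r gives the robot as it stands.
- The arm moves only by the tool step_arm, never from a script. Its argument "plan" is a list that holds one entry, the list of rows, each a list of 5 numbers: the shift along the tool's x, y, z in m, then the turn about the tool's x in degrees, then the opening, from 0 (shut) to 1 (fully open). A call has exactly 10 rows; each row shifts and turns the commanded pose from where the row before left it, along the tool's axes as they then stand; what a row does not reach is not made up. A row lasts 1/10 s, in which the tool goes at most 50 mm and 8.59 degrees, less where a joint would pass 70% of its speed; a pose out of reach is approached as far as the arm can. A call is refused whole if a number of a shift passes 0.05 or a number of a turn 8.59, either way. A call with a gripper value outside its range is refused whole. The fingers move at their own pace and stop on an object; "squeeze" is the grip in N (left out, the last holds). Time passes only in rows, so rows that do not move let the fingers close, or fill a call up. It gives the time, the measured TCP pose, the force and the opening at its end, in the units of the state.
- readout.get_obs(): the state, without advancing time (a new reading comes with each control period).
- optics.snapshot(name): name is "scene" or "top" or "wrist"; returns a dict with "image" (420x560x3 uint8, red, green, blue), "range_z" (420x560 float32, m along the optical axis (not along the pixel's ray), 0 where there is no reading), "camera_matrix" (3x3 intrinsics, pixels), "pose" (4x4, takes a point from camera to world coordinates). Camera axes: x right, y down, z forward; pixel columns grow to the right and rows downward; lengths in m; the calibration is good to about 2 mm. A picture is of the moment at which its call begins.
- close_job(): hands the job in, once; it reports no verdict.
The state is a dict: "clock": time; "joints": joint angles; "dq": joint speeds; "joint_efforts": joint torques, N m; "position": TCP position; "orientation": TCP orientation; "contact_force": force on the tool from outside, world axes, zero at the start; "ft_torque": the same for the moment, N m; "width": finger opening in m.
Only numpy, scipy, OpenCV 4.12 (cv2) and the standard library are available. Lean on these libraries where they do the work, as an engineer would, in place of code of your own. Each camera call takes 0.05 s, during which the arm holds its last target.

## Task

The three matte graphite bars look alike, but some are solid and some are hollow. Tell them apart by how heavy they are when lifted, then lay every solid bar in the open black sample case and every hollow one in the blue return tray. Set each down gently without letting it fall, flat on the floor of its bin and not on top of another bar, and leave the cup, the tweezer and the probe where they are.

Things in the scene. Friction and masses are not known exactly. Their poses are not given: they have to be found in the camera images.
- bar_1: One of three identical-looking matte graphite-black square bars with two steel bands, 120 mm long (x axis), 36 x 36 mm, lying on the table. Origin at its very centre. Hollow (0.09 to 0.15 kg) or solid (0.36 to 0.54 kg), drawn anew at every start; one or two of the three are solid. Weight centred: grip across its 36 mm width near the middle.
- bar_2: One of three identical-looking matte graphite-black square bars with two steel bands, 120 mm long (x axis), 36 x 36 mm, lying on the table. Origin at its very centre. Hollow (0.09 to 0.15 kg) or solid (0.36 to 0.54 kg), drawn anew at every start; one or two of the three are solid. Weight centred: grip across its 36 mm width near the middle.
- bar_3: One of three identical-looking matte graphite-black square bars with two steel bands, 120 mm long (x axis), 36 x 36 mm, lying on the table. Origin at its very centre. Hollow (0.09 to 0.15 kg) or solid (0.36 to 0.54 kg), drawn anew at every start; one or two of the three are solid. Weight centred: grip across its 36 mm width near the middle.
- case_in (a point): Centre of the inner floor (6.5 mm above the table) of the open black sample case, for solid bars: inside 156 x 156 mm, walls 6 mm thick, rims 24 mm above the table; axes along its walls, z up. Fixed. Two bars fit side by side, 28 mm apart. Lid folded flat on its +x side (190 mm more, 14 mm high), chrome cam lever on its -x wall. Case and tray may change sides.
- tray_in (a point): Centre of the inner floor (6.5 mm above the table) of the blue return tray, of the same size as the case (inside 156 x 156 mm, 6 mm walls, rims 24 mm above the table) without a lid, fixed, axes along its walls, z up. For the hollow bars.
- case: The black sample case itself, fixed; origin at the centre of its underside, on the table.
- tray: The blue return tray itself, fixed; origin at the centre of its underside, on the table.
- stone_cup: Bystander: clear polycarbonate stone cup, 60 mm across, 50 mm high, standing at the back; origin at the centre of its underside.
- tweezer: Bystander: stainless tweezer, 150 mm long (x axis), 9 mm high, lying between the bars and a bin; origin at its middle, on the table.
- probe: Bystander: matte graphite pencil-sized probe, 150 mm long (x axis), 9 mm thick, lying between the bars and a bin; origin at its middle, on the table.
There are look-alikes about, which are no part of the job. Leave any green or turquoise look-alike of the bar_3 alone. What is shaped like the bar_1 but yellow is not meant.

How it is judged:
At the end, for the whole second after the job is handed in: Each solid bar is at rest in the black case, each hollow one in the blue tray: centre within the walls and 11 to 24 mm above the inner floor, long axis level within 0.1 rad, its weight on the right bin (over 2.6 N on the case, 0.5 to 2.6 N on the tray) (((x of bar_1 in the frame of case_in between -0.08 and 0.08 m and y of bar_1 in the frame of case_in between -0.08 and 0.08 m and z of bar_1 in the frame of case_in between 0.011 and 0.024 m and contact force between bar_1 and case above 2.6 N) or (x of bar_1 in the frame of tray_in between -0.08 and 0.08 m and y of bar_1 in the frame of tray_in between -0.08 and 0.08 m and z of bar_1 in the frame of tray_in between 0.011 and 0.024 m and contact force between bar_1 and tray between 0.5 and 2.6 N)) and angle between bar_1's own x axis and vertical between 1.47 and 1.67 rad and linear speed of each of bar_1, bar_2, bar_3 below 0.02 m/s and ((x of bar_2 in the frame of case_in between -0.08 and 0.08 m and y of bar_2 in the frame of case_in between -0.08 and 0.08 m and z of bar_2 in the frame of case_in between 0.011 and 0.024 m and contact force between bar_2 and case above 2.6 N) or (x of bar_2 in the frame of tray_in between -0.08 and 0.08 m and y of bar_2 in the frame of tray_in between -0.08 and 0.08 m and z of bar_2 in the frame of tray_in between 0.011 and 0.024 m and contact force between bar_2 and tray between 0.5 and 2.6 N)) and angle between bar_2's own x axis and vertical between 1.47 and 1.67 rad and ((x of bar_3 in the frame of case_in between -0.08 and 0.08 m and y of bar_3 in the frame of case_in between -0.08 and 0.08 m and z of bar_3 in the frame of case_in between 0.011 and 0.024 m and contact force between bar_3 and case above 2.6 N) or (x of bar_3 in the frame of tray_in between -0.08 and 0.08 m and y of bar_3 in the frame of tray_in between -0.08 and 0.08 m and z of bar_3 in the frame of tray_in between 0.011 and 0.024 m and contact force between bar_3 and tray between 0.5 and 2.6 N)) and angle between bar_3's own x axis and vertical between 1.47 and 1.67 rad); the robot touches nothing.
It fails at once if a bar was let fall (faster than 0.6 m/s while out of the gripper, as after a drop of about 20 mm) ((linear speed of bar_1 above 0.6 m/s and contact force between the fingers and bar_1 below 0.1 N) or (linear speed of bar_2 above 0.6 m/s and contact force between the fingers and bar_2 below 0.1 N) or (linear speed of bar_3 above 0.6 m/s and contact force between the fingers and bar_3 below 0.1 N)).
It fails at once if the cup, tweezer or probe was pushed more than 30 mm from its place (distance of any of stone_cup, tweezer, probe from where it was at the start of the episode above 0.03 m).
It also fails if it takes over 72 s, if anything falls off the work surface, if the arm or the gripper's body presses on something with over 40 N, if the wrist force passes 120 N, or if a joint passes its speed limit or range.

## Working session

There is one attempt and no reset: what is moved stays moved. The work goes in short steps, Python scripts to look and compute and a tool call to move; the robot and the scene stay as the last step left them, time stands still between calls to the robot, and variables do not carry over. Pictures are saved under pics/ and viewed, and the job is handed in when it is done.

Besides the shell and the picture viewer there is one more tool, called after "Request:" in YAML: its name, and indented under it one key for each argument. step_arm: Moves the arm, as the interface text tells. Its arguments: {"type":"object","properties":{"plan":{"type":"array"},"squeeze":{"type":"number"}},"required":["plan"]}

```bash
ls; mkdir -p pics; python3 - <<'E'
from rig import readout, optics, r
import cv2,numpy as np
o=readout.get_obs();print(o, r.nose_length)
for n in("scene","top"):
    s=optics.snapshot(n);cv2.imwrite(f"pics/{n}0.png",s["image"][:,:,::-1]);np.savez(f"pics/{n}0.npz",**s)
    print(s["camera_matrix"],s["pose"])
E
```

```text
pics
{'clock': 0.0, 'joints': array([-1.17519218,  0.53717638, -0.00440951,  1.53890443,  0.00261484,
        1.06730142, -0.07121582]), 'dq': array([-0.00146614,  0.00033793, -0.00057946,  0.00059652,  0.00127529,
       -0.00020542, -0.0015274 ]), 'joint_efforts': array([ 3.99336459e-04, -5.83416259e+01,  1.04864772e+00, -2.59104842e+01,
        1.22853860e-02,  9.56184987e-03, -6.79086406e-05]), 'position': array([0.28936932, 0.58132396, 0.23839454]), 'orientation': array([-1.48181626,  1.56901215, -1.94358207]), 'contact_force': array([ 0.45929908, -0.05862134, -0.36521458]), 'ft_torque': array([-0.02197503,  0.02767476,  0.01204448]), 'width': 0.08536553953103997} 0.008
[[424.88437674   0.         274.47180242]
 [  0.         424.88437674 209.0948807 ]
 [  0.           0.           1.        ]] [[-0.00598644  0.78132253 -0.62409876  1.14241424]
 [ 0.99995191  0.0095252   0.00233314  0.05258923]
 [ 0.0077676  -0.62405478 -0.78134198  0.77072574]
 [ 0.          0.          0.          1.        ]]
[[470.27750916   0.         275.50136905]
 [  0.         470.27750916 217.18331374]
 [  0.           0.           1.        ]] [[ 0.01187415 -0.99720645  0.07374487  0.45112883]
 [-0.99986092 -0.01270472 -0.0108039   0.04385972]
 [ 0.01171063 -0.07360632 -0.99721862  1.27824854]
 [ 0.          0.          0.          1.        ]]
```

View pics/top0.png

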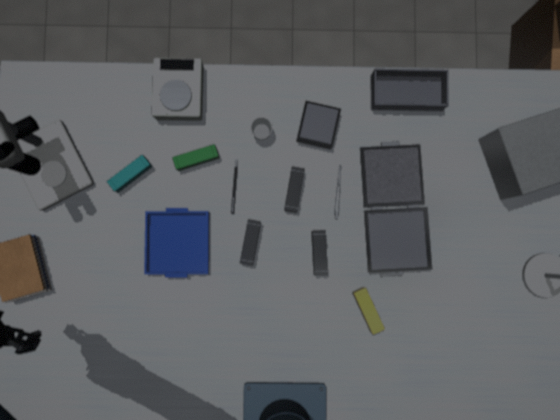

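View pics/scene0.png

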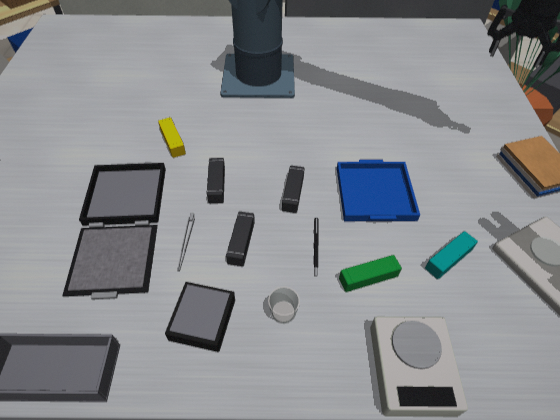

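```bash
cat > h.py <<'E'
import numpy as np,cv2
def pts(s):
    K=s["camera_matrix"];z=s["range_z"];v,u=np.mgrid[:z.shape[0],:z.shape[1]]
    p=np.stack([(u-K[0,2])/K[0,0]*z,(v-K[1,2])/K[1,1]*z,z],-1)
    return p@s["pose"][:3,:3].T+s["pose"][:3,3]
E
python3 - <<'E'
from h import *
s=dict(np.load("pics/top0.npz"));P=pts(s);im=s["image"]
c=cv2.resize(im[130:285,140:440],None,fx=2.6,fy=2.6,interpolation=cv2.INTER_CUBIC);cv2.imwrite("pics/crop0.png",np.clip(c[:,:,::-1].astype(float)*1.8,0,255))
Z=P[:,:,2]
print("case col 392:",[(v,round(Z[v,393]*1000)) for v in range(138,282,2)])
print([(u,round(Z[175,u]*1000)) for u in range(355,430,2)])
print([(u,round(Z[240,u]*1000)) for u in range(360,436,2)])
print("tray",[(u,round(Z[243,u]*1000)) for u in range(140,216,2)])
hsv=cv2.cvtColor(im,cv2.COLOR_RGB2HSV)
for n,(x0,y0,x1,y1) in dict(b1=(235,212,268,272),b2=(280,160,310,217),b3=(306,224,334,282)).items():
    m=(Z[y0:y1,x0:x1]>0.027)&(Z[y0:y1,x0:x1]<.06);q=P[y0:y1,x0:x1][m]
    rc=cv2.minAreaRect(q[:,:2].astype(np.float32)*1000);print(n,m.sum(),rc,cv2.boxPoints(rc).round().tolist(),np.median(q[:,2]))
E
```

```text
case col 392: [(138, -3), (140, 3), (142, 7), (144, 7), (146, 8), (148, 4), (150, 12), (152, 10), (154, 10), (156, 8), (158, 9), (160, 7), (162, 12), (164, 9), (166, 10), (168, 8), (170, 10), (172, 12), (174, 6), (176, 9), (178, 9), (180, 9), (182, 7), (184, 14), (186, 14), (188, 9), (190, 12), (192, 15), (194, 12), (196, 9), (198, 15), (200, 11), (202, 11), (204, 7), (206, 3), (208, 2), (210, 22), (212, 10), (214, 4), (216, 5), (218, 5), (220, 1278), (222, 6), (224, 6), (226, 8), (228, 8), (230, 6), (232, 7), (234, 8), (236, 6), (238, 2), (240, 4), (242, 6), (244, 9), (246, 11), (248, 3), (250, 8), (252, 7), (254, 4), (256, 8), (258, 5), (260, 6), (262, 5), (264, 7), (266, 5), (268, 9), (270, 27), (272, -6), (274, 19), (276, 2), (278, 0), (280, 2)]
[(355, 0), (357, 1), (359, -2), (361, 2), (363, 11), (365, 7), (367, 14), (369, 10), (371, 12), (373, 11), (375, 8), (377, 12), (379, 10), (381, 6), (383, 11), (385, 10), (387, 12), (389, 13), (391, 13), (393, 13), (395, 11), (397, 12), (399, 10), (401, 9), (403, 12), (405, 12), (407, 10), (409, 10), (411, 14), (413, 12), (415, 10), (417,
[... 858 characters left out ...]
615 ((475.94366455078125, 97.21806335449219), (35.790008544921875, 119.5726089477539), 80.34870910644531) [[414.0, 90.0], [532.0, 70.0], [538.0, 105.0], [420.0, 125.0]] 0.035973976201107316
b2 607 ((619.1836547851562, -18.589881896972656), (36.22028350830078, 120.31221771240234), 80.60958099365234) [[557.0, -27.0], [676.0, -46.0], [681.0, -11.0], [563.0, 9.0]] 0.035826220256083285
b3 625 ((451.03082275390625, -86.82723236083984), (119.54669952392578, 36.379241943359375), 3.2266831398010254) [[390.0, -72.0], [392.0, -108.0], [512.0, -102.0], [510.0, -65.0]] 0.03594943147381868[ WARN:0@0.107] global loadsave.cpp:1063 imwrite_ Unsupported depth image for selected encoder is fallbacked to CV_8U.
```

View pics/crop0.png

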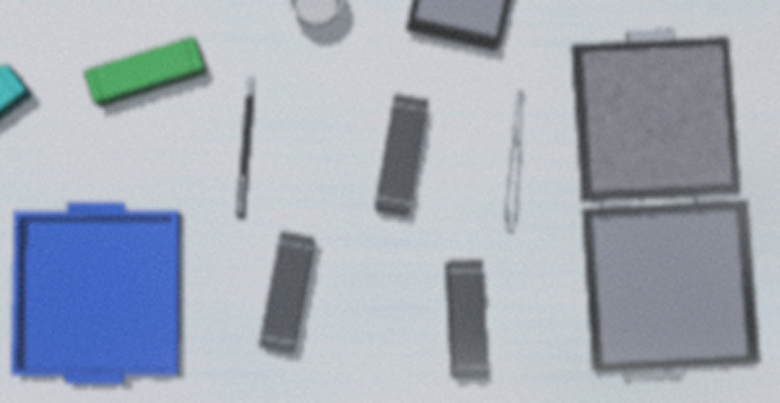

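```bash
python3 - <<'E'
from h import *
s=dict(np.load("pics/top0.npz"));P=pts(s);Z=P[:,:,2];im=s["image"]
K=s["camera_matrix"];T=s["pose"]
def back(u,v,z):
    d=T[:3,:3]@np.array([(u-K[0,2])/K[0,0],(v-K[1,2])/K[1,1],1]);return T[:3,3]+d*(z-T[2,3])/d[2]
for n,(x0,y0,x1,y1) in dict(tray=(138,200,218,285),case=(355,205,440,282)).items():
    zz=cv2.medianBlur(Z.astype(np.float32),3)
    m=(zz[y0:y1,x0:x1]>0.017)&(zz[y0:y1,x0:x1]<.032)
    q=P[y0:y1,x0:x1][m];print(n,m.sum(),cv2.minAreaRect(q[:,:2].astype(np.float32)*1000),np.percentile(q[:,0],[2,98]),np.percentile(q[:,1],[2,98]))
# colour mask tray
hsv=cv2.cvtColor(im,cv2.COLOR_RGB2HSV)
m=cv2.inRange(hsv,(100,120,40),(130,255,255));m[:205]=0;m[285:]=0;m[:,225:]=0;
m=cv2.morphologyEx(m,cv2.MORPH_OPEN,np.ones((21,21)))
rc=cv2.minAreaRect(cv2.findNonZero(m));print(rc,[back(*c,.024)[:2].round(4).tolist() for c in cv2.boxPoints(rc)],back(*rc[0],.024))
g=cv2.cvtColor(im,cv2.COLOR_RGB2GRAY)
m=(g<90).astype(np.uint8)*255
m[:207]=0;m[285:]=0;m[:,:355]=0;m[:,445:]=0
n,l,st,ce=cv2.connectedComponentsWithStats(m);k=1+np.argmax(st[1:,4]);print(st[k])
mm=(l==k).astype(np.uint8);mm=cv2.morphologyEx(mm,cv2.MORPH_OPEN,np.ones((2,2)))
rc=cv2.minAreaRect(cv2.findNonZero(mm));print(rc,[back(*c,.024)[:2].round(4).tolist() for c in cv2.boxPoints(rc)],back(*rc[0],.024))
cv2.imwrite("pics/zc.png",cv2.resize(np.hstack([im[195:290,345:445,::-1],im[195:290,135:235,::-1]]),None,fx=4,fy=4))
E
```

```text
tray 822 ((474.9348449707031, 211.83738708496094), (183.6964569091797, 335.065185546875), 1.00862455368042) [0.38217494 0.56467892] [0.21025607 0.37734765]
case 670 ((477.2130432128906, -169.63629150390625), (178.6183319091797, 429.1198425292969), 2.966963529586792) [0.40098961 0.57359426] [-0.38445761 -0.21161124]
((176.0, 243.0), (66.0, 62.0), 90.0) [[0.5587, 0.3788], [0.5608, 0.2136], [0.3856, 0.2096], [0.3837, 0.3731]] [0.47173337 0.29383712 0.024     ]
[ 363  207   70   70 4306]
((398.60845947265625, 241.12611389160156), (70.04450988769531, 65.18862915039062), 86.18592071533203) [[0.5707, -0.2063], [0.5847, -0.3817], [0.3979, -0.3919], [0.3845, -0.2184]] [ 0.48391271 -0.299509    0.024     ]
```

View pics/zc.png

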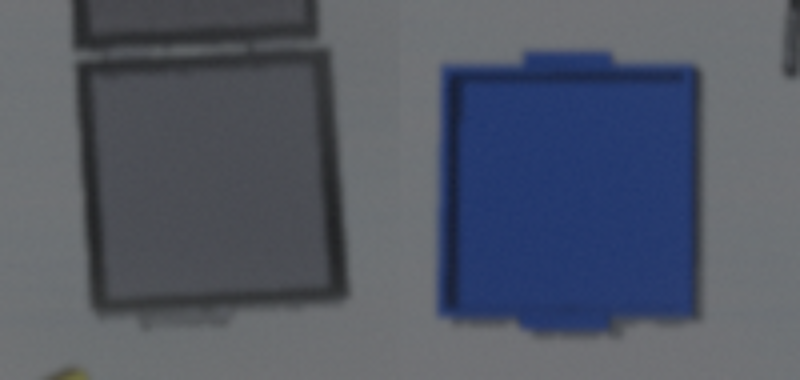

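```bash
python3 - <<'E'
from h import *
s=dict(np.load("pics/top0.npz"));K=s["camera_matrix"];T=s["pose"]
def back(u,v,z):
    d=T[:3,:3]@np.array([(u-K[0,2])/K[0,0],(v-K[1,2])/K[1,1],1]);return T[:3,3]+d*(z-T[2,3])/d[2]
for n,o,c in (("case",345,[(77,65),(328,52),(348,295),(93,312)]),("tray",35,[(443,67),(698,67),(697,318),(440,316)])):
    q=np.array([back(x/4+o,y/4+195,.024)[:2] for x,y in c]);e=np.roll(q,-1,0)-q
    print(n,q.round(3).tolist(),q.mean(0),np.hypot(*e.T),np.degrees(np.arctan2(e[:,1],e[:,0])))
from rig import readout
from scipy.spatial.transform import Rotation as R
o=readout.get_obs();print(R.from_euler("xyz",o["orientation"]).as_matrix().round(3))
E
```

```text
case [[0.563, -0.208], [0.574, -0.377], [0.411, -0.388], [0.398, -0.218]] [ 0.48662321 -0.29762602] [0.16944968 0.16273879 0.17071875 0.16489489] [ -86.29496438 -175.97283929   94.42942148    3.58672794]
tray [[0.554, 0.377], [0.556, 0.207], [0.39, 0.204], [0.389, 0.373]] [0.47218258 0.29013457] [0.16982354 0.16665109 0.16952122 0.16507596] [ -89.26227237 -178.95570858   90.20467972    1.15469617]
[[-0.001  0.445  0.895]
 [-0.001  0.895 -0.445]
 [-1.    -0.002  0.   ]]
```

```bash
cat > go.py <<'E'
import sys,numpy as np
from rig import readout
from scipy.spatial.transform import Rotation as R
o=readout.get_obs();M=R.from_euler("xyz",o["orientation"]).as_matrix()
t=list(map(float,sys.argv[1:5]))
h=np.degrees(np.arctan2(M[1,2],M[0,2]))
d=M.T@(np.array(t[:3])-o["position"])
print("t",o["clock"],"pos",o["position"].round(4),"head",h.round(2),"tilt",M[:,0].round(3),"F",o["contact_force"].round(2),"w",round(o["width"],4))
turn=(h-t[3]+180)%360-180
print("shift",(d*1000).round(1),"turn",round(turn,1),"/ after-turn shift",(R.from_rotvec([np.radians(turn),0,0]).as_matrix().T@d*1000).round(1), "j7",o["joints"][6].round(2))
E
python3 go.py 0.476 0.097 0.12 -9.5
```

```text
t 0.1 pos [0.2894 0.5814 0.2385] head -26.45 tilt [-0.001 -0.001 -1.   ] F [-0.46  0.78  0.32] w 0.0856
shift [ 119.1 -350.4  382.9] turn -17.0 / after-turn shift [ 119.1 -446.8  264.1] j7 -0.07
```

Request:
step_arm:
  plan:
    - [[0,-0.023,0.025,0,1],[0,-0.023,0.025,0,1],[0,-0.023,0.025,0,1],[0,-0.023,0.025,0,1],[0,-0.023,0.025,0,1],[0,-0.023,0.025,0,1],[0,-0.023,0.025,0,1],[0,-0.023,0.025,0,1],[0,-0.023,0.025,0,1],[0,-0.023,0.025,0,1]]
  squeeze: 60

```text
clock: 1.1
position: [0.4111, 0.2631, 0.2391]
orientation: [-1.956, 1.57, -2.418]
contact_force: [-0.2, 0.2, 0.5]
width: 0.0855
```

```bash
python3 go.py 0.476 0.097 0.12 -9.5
```

```text
t 1.1 pos [0.4111 0.2631 0.2391] head -26.45 tilt [-0. -0. -1.] F [-0.18  0.22  0.54] w 0.0855
shift [ 119.1 -119.7  132.2] turn -17.0 / after-turn shift [ 119.1 -153.1   91.5] j7 0.47
```

Request:
step_arm:
  plan:
    - [[0,0,0,-8.5,1],[0,0,0,-8.5,1],[0.015,-0.025,0.015,0,1],[0.02,-0.026,0.015,0,1],[0.02,-0.026,0.015,0,1],[0.02,-0.026,0.016,0,1],[0.02,-0.026,0.016,0,1],[0.02,-0.024,0.014,0,0.8],[0.004,0,0,0,0.8],[0,0,0,0,0.8]]

```text
clock: 2.1
position: [0.4749, 0.0983, 0.1195]
orientation: [-2.719, 1.569, -2.886]
contact_force: [0.3, 0.6, 0.6]
width: 0.0684
```

```bash
python3 go.py 0.476 0.097 0.012 -9.5; python3 - <<'E'
from rig import optics
import cv2
s=optics.snapshot("wrist");cv2.imwrite("pics/w1.png",s["image"][:,:,::-1])
from h import *
P=pts(s);Z=P[:,:,2];np.savez("pics/w1.npz",**s)
m=(Z>.028)&(Z<.05)&(np.hypot(P[:,:,0]-.476,P[:,:,1]-.097)<.09);q=P[m];print(m.sum(),cv2.minAreaRect(q[:,:2].astype(np.float32)*1000))
E
```

```text
t 2.1 pos [0.4749 0.0983 0.1195] head -9.53 tilt [-0.002 -0.001 -1.   ] F [0.3  0.59 0.6 ] w 0.0684
shift [107.5  -1.    1.5] turn -0.0 / after-turn shift [107.5  -1.    1.5] j7 1.17
8318 ((477.423583984375, 97.70079040527344), (36.327938079833984, 119.76322174072266), 80.22105407714844)
```

View pics/w1.png

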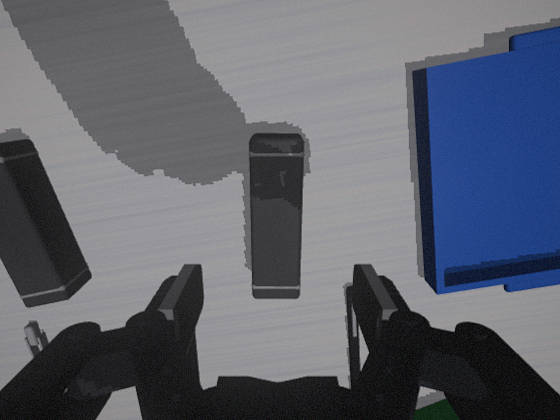

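The wrist view shows the graphite bar with its two steel bands at (275,155) and (275,290), centred between the open jaws. It is neither green nor yellow, and its position matches the top camera to 2 mm. Next I descend on it.

Request:
step_arm:
  plan:
    - [[0.02,-0.001,0.001,0,0.8],[0.03,0,0.001,0,0.8],[0.03,0,0,0,0.8],[0.017,0,0,0,0.8],[0.01,0,0,0,0.8],[0,0,0,0,0.8],[0,0,0,0,0],[0,0,0,0,0],[0,0,0,0,0],[0,0,0,0,0]]
  squeeze: 60

```text
clock: 3.15
position: [0.4783, 0.0978, 0.0146]
orientation: [0.51, 1.569, 0.345]
contact_force: [-1.6, 0.4, 5.8]
width: 0.0349
```

Request:
step_arm:
  plan:
    - [[0,0,0,0,0],[-0.005,0,0,0,0],[-0.015,0,0,0,0],[-0.025,0,0,0,0],[-0.03,0,0,0,0],[-0.03,0,0,0,0],[-0.02,0,0,0,0],[-0.01,0,0,0,0],[0,0,0,0,0],[0,0,0,0,0]]

```text
clock: 4.15
position: [0.4768, 0.0973, 0.1477]
orientation: [-2.693, 1.57, -2.858]
contact_force: [-0.0, 0.2, -1.4]
width: 0.0352
```

```bash
cat > weigh.py <<'E'
from rig import readout,optics
import numpy as np,cv2,sys
F=[]
for i in range(6):
    s=optics.snapshot("wrist");o=readout.get_obs();F.append(np.r_[o["contact_force"],o["ft_torque"]])
F=np.array(F);print("mean",F.mean(0).round(2),"std",F.std(0).round(2),"eff",o["joint_efforts"].round(2),"w",o["width"])
cv2.imwrite(sys.argv[1],s["image"][:,:,::-1])
E
python3 weigh.py pics/w2.png; python3 go.py 0.472 0.29 0.15 0.7
```

```text
mean [-0.   -0.34 -1.34  0.01 -0.   -0.01] std [0.61 0.39 0.44 0.03 0.03 0.02] eff [-0.000e+00 -4.388e+01  1.930e+00 -1.949e+01  1.000e-02  1.000e-02
  0.000e+00] w 0.0354982715074243
t 4.45 pos [0.477  0.0973 0.1476] head -9.46 tilt [-0.001 -0.    -1.   ] F [-0.88  0.17 -1.56] w 0.0355
shift [ -2.5 189.3 -36.6] turn -10.2 / after-turn shift [ -2.5 192.8  -2.6] j7 1.17
```

View pics/w2.png

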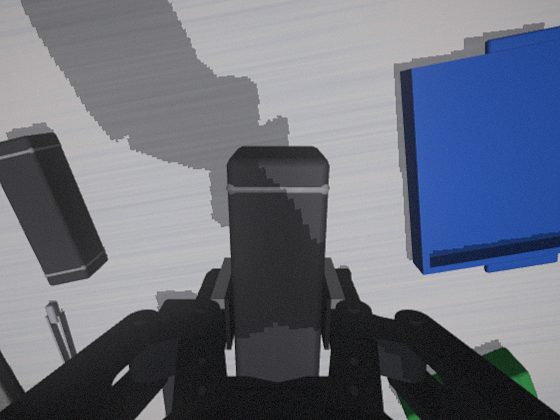

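Bar A pulls about 1.3 N, so it is hollow and goes in the blue tray, on the far (+y) side.

```bash
python3 go.py 0.472 0.327 0.021 0.7
```

```text
t 4.45 pos [0.477  0.0973 0.1476] head -9.46 tilt [-0.001 -0.    -1.   ] F [-0.88  0.17 -1.56] w 0.0355
shift [126.5 225.9 -42.5] turn -10.2 / after-turn shift [126.5 229.8  -2. ] j7 1.17
```

Request:
step_arm:
  plan:
    - [[0,0,0,-5.1,0],[0,0,0,-5.1,0],[0,0.015,0,0,0],[0,0.03,0,0,0],[0,0.04,-0.001,0,0],[0,0.045,-0.001,0,0],[0,0.045,0,0,0],[0,0.03,0,0,0],[0,0.02,0,0,0],[0,0.005,0,0,0]]

```text
clock: 5.45
position: [0.4718, 0.3296, 0.1479]
orientation: [2.194, 1.57, 2.21]
contact_force: [-0.2, -0.4, -1.1]
width: 0.0351
```

```bash
python3 go.py 0.472 0.327 0.021 0.7; python3 - <<'E'
from rig import optics
import cv2
s=optics.snapshot("wrist");cv2.imwrite("pics/w3.png",s["image"][:,:,::-1])
E
```

```text
t 5.45 pos [0.4718 0.3296 0.1479] head 0.91 tilt [-0.     0.001 -1.   ] F [-0.23 -0.38 -1.12] w 0.0351
shift [126.9  -2.7   0.3] turn 0.2 / after-turn shift [126.9  -2.7   0.3] j7 0.92
```

View pics/w3.png

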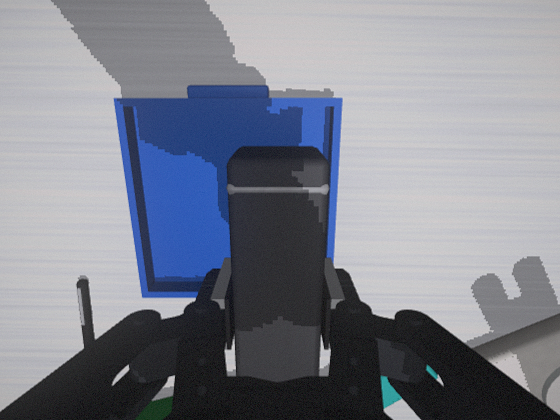

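```bash
python3 - <<'E'
from rig import optics
from h import *
s=optics.snapshot("wrist");P=pts(s);K=s["camera_matrix"];T=np.linalg.inv(s["pose"])
hsv=cv2.cvtColor(s["image"],cv2.COLOR_RGB2HSV);m=cv2.inRange(hsv,(105,100,40),(130,255,255))>0
z=P[:,:,2]
q=P[m&(z>.018)&(z<.03)];print("rim",np.percentile(q,[1,50,99],axis=0).round(3).tolist())
q=P[m&(z<.012)&(z>0)];print("floor",np.percentile(q,[1,50,99],axis=0).round(3).tolist())
for c in [(0.554,.377),(.556,.207),(.39,.204),(.389,.373)]:
    p=T[:3,:3]@np.r_[c,.024]+T[:3,3];print(c,(K@p/p[2])[:2].round())
E
```

```text
rim [[0.383, 0.21, 0.018], [0.408, 0.277, 0.023], [0.558, 0.377, 0.025]]
floor [[0.398, 0.216, 0.004], [0.443, 0.26, 0.005], [0.553, 0.37, 0.01]]
(0.554, 0.377) [330. 294.]
(0.556, 0.207) [137. 293.]
(0.39, 0.204) [107.  94.]
(0.389, 0.373) [339.  96.]
```

Request:
step_arm:
  plan:
    - [[0.01,-0.002,0,0,0],[0.025,-0.001,0,0,0],[0.03,0,0,0,0],[0.025,0,0,0,0],[0.015,0,0,0,0],[0.01,0,0,0,0],[0.005,0,0,0,0],[0.004,0,0,0,0],[0.0025,0,0,0,0],[0,0,0,0,0]]

```text
clock: 6.55
position: [0.4727, 0.3246, 0.0221]
orientation: [0.599, 1.57, 0.613]
contact_force: [0.8, 1.5, -1.0]
width: 0.0351
```

```bash
python3 go.py 0.472 0.327 0.021 0.7; python3 weigh.py pics/w4.png
```

```text
t 6.55 pos [0.4727 0.3246 0.0221] head 0.75 tilt [ 0.001  0.    -1.   ] F [ 0.85  1.47 -1.03] w 0.0351
shift [ 1.1  2.4 -0.6] turn 0.0 / after-turn shift [ 1.1  2.4 -0.6] j7 0.92
mean [ 0.14  0.18 -1.29 -0.01  0.02  0.02] std [0.45 0.5  0.74 0.02 0.03 0.03] eff [ 0.000e+00 -5.835e+01  1.820e+00 -1.607e+01  1.000e-02 -0.000e+00
  0.000e+00] w 0.03510900245388424
```

View pics/w4.png

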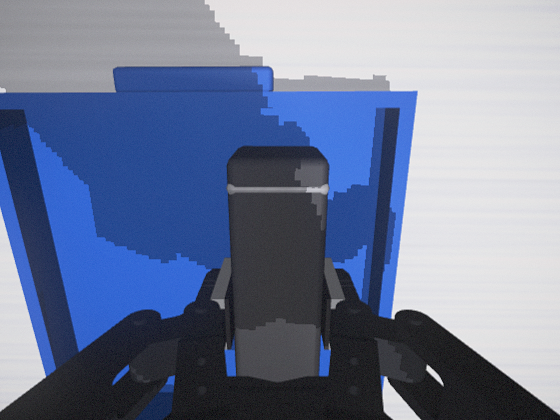

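Request:
step_arm:
  plan:
    - [[0.001,0,0,0,0],[0.001,0,0,0,0],[0.0005,0,0,0,0],[0,0,0,0,0],[0,0,0,0,0],[0,0,0,0,0],[0,0,0,0,0],[0,0,0,0,0],[0,0,0,0,0],[0,0,0,0,0]]

```text
clock: 7.85
position: [0.4726, 0.3245, 0.0206]
orientation: [0.976, 1.571, 0.989]
contact_force: [-3.4, -2.5, 14.0]
width: 0.0351
```

Request:
step_arm:
  plan:
    - [[0,0,0,0,0.48],[0,0,0,0,0.5],[0,0,0,0,0.52],[-0.005,0,0,0,0.52],[-0.015,0,0,0,0.52],[-0.03,0,0,0,0.52],[-0.035,0,0,0,0.6],[-0.035,0,0,0,0.8],[-0.015,0,0,0,0.8],[0,0,0,0,0.8]]

```text
clock: 8.85
position: [0.4742, 0.3256, 0.158]
orientation: [0.653, 1.565, 0.666]
contact_force: [0.7, 0.2, 0.2]
width: 0.0685
```

```bash
python3 weigh.py pics/w5.png; python3 go.py 0.6185 -0.0185 0.15 -9.3
```

```text
mean [-0.15  0.1  -0.18 -0.02 -0.01  0.  ] std [0.22 0.51 0.57 0.03 0.01 0.02] eff [ 1.000e-02 -5.289e+01  1.500e+00 -2.153e+01  1.000e-02  1.000e-02
  0.000e+00] w 0.06860044460835697
t 9.15 pos [0.4718 0.3239 0.1532] head 0.75 tilt [-0.002 -0.001 -1.   ] F [-0.08  0.22  0.59] w 0.0686
shift [   3.4 -344.3  142.3] turn 10.0 / after-turn shift [   3.4 -314.2  200.1] j7 0.92
```

View pics/w5.png

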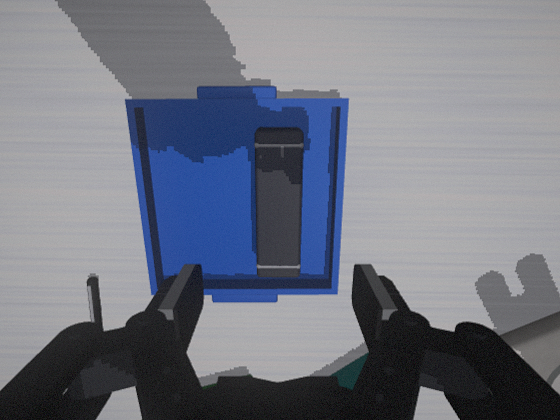

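The bar lies flat in the tray at (280,200), clear of both walls. Now I go to bar B.

Request:
step_arm:
  plan:
    - [[0,-0.02,0.008,0,0.8],[0,-0.035,0.014,0,0.8],[0,-0.042,0.018,0,0.8],[0,-0.042,0.018,0,0.8],[0,-0.042,0.018,0,0.8],[0,-0.042,0.018,0,0.8],[0,-0.042,0.018,0,0.8],[0,-0.039,0.014,0,0.8],[0,-0.03,0.012,0,0.8],[0,-0.01,0.004,0,0.8]]

```text
clock: 10.15
position: [0.6193, -0.023, 0.1534]
orientation: [-1.861, 1.568, -1.854]
contact_force: [-0.4, 0.1, 0.2]
width: 0.0679
```

Request:
step_arm:
  plan:
    - [[0,0,0,5,0.8],[0,0,0,5,0.8],[0.02,0,0,0,0.8],[0.02,0,0,0,0.8],[0,0,0,0,0.8],[0,0,0,0,0.8],[0,0,0,0,0.8],[0,0,0,0,0.8],[0,0,0,0,0.8],[0,0,0,0,0.8]]

```text
clock: 11.15
position: [0.6191, -0.0178, 0.1148]
orientation: [0.206, 1.57, 0.045]
contact_force: [-0.1, 0.1, -0.6]
width: 0.0681
```

```bash
cat > loc.py <<'E'
import sys
from rig import optics
from h import *
x,y=map(float,sys.argv[1:3])
s=optics.snapshot("wrist");cv2.imwrite(sys.argv[3],s["image"][:,:,::-1])
P=pts(s);Z=P[:,:,2]
m=(Z>.028)&(Z<.05)&(np.hypot(P[:,:,0]-x,P[:,:,1]-y)<.08);q=P[m];print(m.sum(),cv2.minAreaRect(q[:,:2].astype(np.float32)*1000))
E
python3 loc.py 0.6185 -0.0185 pics/w6.png; python3 go.py 0.6185 -0.0185 0.016 -9.3
```

```text
8663 ((620.97265625, -18.158260345458984), (36.26902389526367, 120.01161193847656), 80.8012466430664)
t 11.2 pos [ 0.6191 -0.0178  0.1146] head -9.26 tilt [ 0.001  0.    -1.   ] F [ 0.49 -0.11 -0.01] w 0.0682
shift [98.6 -0.8 -0.5] turn 0.0 / after-turn shift [98.6 -0.8 -0.5] j7 1.44
```

View pics/w6.png

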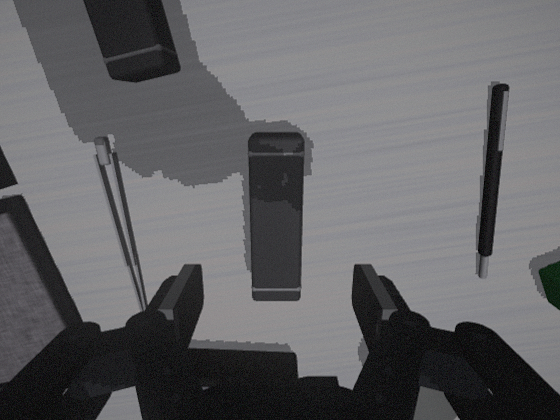

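Bar B is centred between the jaws at (275,215). The tweezer at (125,220) and probe at (490,180) are well clear of the fingers.

Request:
step_arm:
  plan:
    - [[0.015,0,0.001,0,0.75],[0.025,0,0,0,0.75],[0.03,0,0,0,0.75],[0.018,0,0,0,0.75],[0.01,0,0,0,0.75],[0,0,0,0,0.75],[0,0,0,0,0],[0,0,0,0,0],[0,0,0,0,0],[0,0,0,0,0]]
  squeeze: 70

```text
clock: 12.2
position: [0.6211, -0.0182, 0.0178]
orientation: [0.078, 1.568, -0.084]
contact_force: [0.0, -0.9, 7.8]
width: 0.0348
```

Request:
step_arm:
  plan:
    - [[0,0,0,0,0],[-0.005,0,0,0,0],[-0.015,0,0,0,0],[-0.025,0,0,0,0],[-0.03,0,0,0,0],[-0.03,0,0,0,0],[-0.02,0,0,0,0],[-0.01,0,0,0,0],[0,0,0,0,0],[0,0,0,0,0]]

```text
clock: 13.2
position: [0.6191, -0.0178, 0.1505]
orientation: [-2.975, 1.569, -3.137]
contact_force: [0.2, -0.5, -5.4]
width: 0.0352
```

```bash
python3 weigh.py pics/w7.png; python3 go.py 0.486 -0.262 0.15 3.8;python3 go.py 0.472 0.253 0.15 0.7
```

```text
mean [-0.3  -0.07 -3.89 -0.02  0.01 -0.01] std [0.54 0.19 0.4  0.03 0.02 0.03] eff [-1.000e-02 -5.958e+01  3.350e+00 -2.363e+01  1.000e-02  1.000e-02
  0.000e+00] w 0.03491062984942795
t 13.5 pos [ 0.6194 -0.0179  0.1504] head -9.26 tilt [-0.001 -0.    -1.   ] F [ 0.24  0.02 -4.07] w 0.0349
shift [   0.7 -262.4  -92.4] turn -13.1 / after-turn shift [   0.7 -234.7 -149.3] j7 1.44
t 13.5 pos [ 0.6194 -0.0179  0.1504] head -9.26 tilt [-0.001 -0.    -1.   ] F [ 0.24  0.02 -4.07] w 0.0349
shift [   0.6  243.7 -189.1] turn -10.0 / after-turn shift [   0.6  272.7 -144.1] j7 1.44
```

View pics/w7.png

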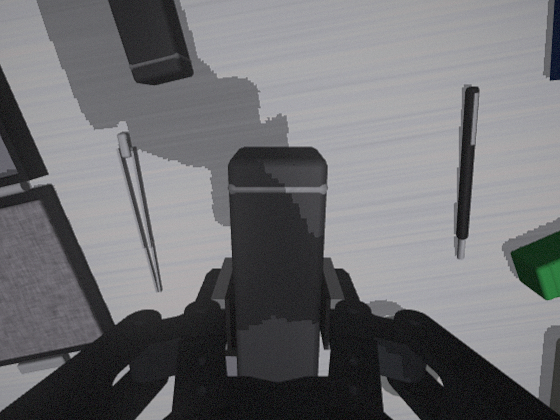

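Bar B pulls about 3.9 N, so it is solid and goes in the black case at (397,240). That half has the 24 mm rims and the 6 mm floor; the felt half at (392,175) is only 10–14 mm high, so it is the lid. I place it on the far (-y) side.

```bash
python3 go.py 0.489 -0.335 0.15 3.8
```

```text
t 13.5 pos [ 0.6194 -0.0179  0.1504] head -9.26 tilt [-0.001 -0.    -1.   ] F [ 0.24  0.02 -4.07] w 0.0349
shift [   0.7 -333.9  -77.7] turn -13.1 / after-turn shift [   0.7 -307.8 -151.1] j7 1.44
```

Request:
step_arm:
  plan:
    - [[0,-0.012,-0.003,0,0],[0,-0.025,-0.006,0,0],[0,-0.04,-0.009,0,0],[0,-0.045,-0.0105,0,0],[0,-0.045,-0.0105,0,0],[0,-0.045,-0.0105,0,0],[0,-0.045,-0.0105,0,0],[0,-0.04,-0.009,0,0],[0,-0.025,-0.006,0,0],[0,-0.012,-0.003,0,0]]

```text
clock: 14.5
position: [0.4862, -0.3393, 0.1514]
orientation: [-1.902, 1.569, -2.069]
contact_force: [0.1, 0.1, -4.2]
width: 0.0347
```

Request:
step_arm:
  plan:
    - [[0,0,0,-5,0],[0,0,0,-5,0],[0,0,0,-3.1,0],[0.015,0,0,0,0],[0.02,0,0,0,0],[0.015,0,0,0,0],[0,0,0,0,0],[0,0,0,0,0],[0,0,0,0,0],[0,0,0,0,0]]

```text
clock: 15.5
position: [0.4898, -0.3354, 0.1021]
orientation: [-0.62, 1.569, -0.553]
contact_force: [-0.2, -0.8, -3.9]
width: 0.0347
```

```bash
python3 go.py 0.489 -0.335 0.024 3.8; python3 - <<'E'
from rig import optics
from h import *
s=optics.snapshot("wrist");cv2.imwrite("pics/w8.png",s["image"][:,:,::-1]);P=pts(s)
z=P[:,:,2]
for v in (120,150,180,210):
    row=P[v];i=(row[:,2]>.018)&(row[:,2]<.03);print(v,[ (u,row[u].round(3).tolist()) for u in np.where(i)[0][::3]][:12])
E
```

```text
t 15.5 pos [ 0.4898 -0.3354  0.1021] head 3.83 tilt [ 0.001 -0.001 -1.   ] F [-0.17 -0.83 -3.87] w 0.0347
shift [78.1  0.5 -0.9] turn 0.0 / after-turn shift [78.1  0.5 -0.9] j7 2.23
120 [(np.int64(200), [0.426, -0.387, 0.023]), (np.int64(203), [0.426, -0.385, 0.023]), (np.int64(206), [0.425, -0.383, 0.023]), (np.int64(209), [0.425, -0.381, 0.022]), (np.int64(459), [0.415, -0.226, 0.019]), (np.int64(462), [0.415, -0.225, 0.022]), (np.int64(465), [0.415, -0.224, 0.024]), (np.int64(468), [0.415, -0.221, 0.022]), (np.int64(471), [0.415, -0.22, 0.023])]
150 [(np.int64(202), [0.444, -0.385, 0.024]), (np.int64(205), [0.444, -0.384, 0.023]), (np.int64(208), [0.444, -0.382, 0.024]), (np.int64(211), [0.444, -0.38, 0.023]), (np.int64(455), [0.434, -0.224, 0.019]), (np.int64(458), [0.433, -0.224, 0.024]), (np.int64(461), [0.433, -0.222, 0.023]), (np.int64(464), [0.433, -0.22, 0.022]), (np.int64(467), [0.433, -0.218, 0.023])]
180 [(np.int64(204), [0.463, -0.384, 0.023]), (np.int64(207), [0.463, -0.382, 0.023]), (np.int64(210), [0.463, -0.38, 0.023]), (np.int64(213), [0.463, -0.379, 0.021]), (np.int64(451), [0.453, -0.223, 0.021]), (np.int64(454), [0.452, -0.222, 0.023]), (np.int64(457), [0.452, -0.22, 0.023]), (np.int64(460), [0.452, -0.218, 0.023])]
210 [(np.int64(206), [0.484, -0.383, 0.024]), (np.int64(209), [0.484, -0.381, 0.024]), (np.int64(212), [0.483, -0.379, 0.024]), (np.int64(215), [0.484, -0.377, 0.02]), (np.int64(446), [0.474, -0.222, 0.021]), (np.int64(449), [0.473, -0.221, 0.023]), (np.int64(452), [0.473, -0.219, 0.023]), (np.int64(455), [0.473, -0.217, 0.023])]
```

View pics/w8.png

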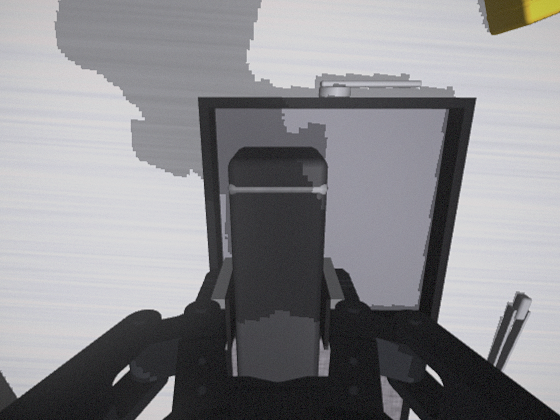

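Request:
step_arm:
  plan:
    - [[0.01,0.003,0,0,0],[0.02,0,-0.001,0,0],[0.02,0,-0.001,0,0],[0.013,0,0,0,0],[0.007,0,0,0,0],[0.004,0,0,0,0],[0.002,0,0,0,0],[0.001,0,0,0,0],[0,0,0,0,0],[0,0,0,0,0]]

```text
clock: 16.55
position: [0.4873, -0.3324, 0.0248]
orientation: [-0.609, 1.57, -0.542]
contact_force: [-0.3, 0.1, -4.4]
width: 0.0349
```

```bash
python3 weigh.py pics/w9.png;python3 go.py 0.488 -0.332 0.024 3.8
```

```text
mean [-0.05  0.17 -4.18 -0.   -0.02  0.02] std [0.28 0.47 0.39 0.02 0.03 0.02] eff [ 0.000e+00 -6.125e+01  3.000e+00 -1.742e+01  1.000e-02 -0.000e+00
 -0.000e+00] w 0.03468153888291289
t 16.85 pos [ 0.487  -0.3322  0.0244] head 3.84 tilt [ 0. -0. -1.] F [-0.3   0.91 -3.47] w 0.0347
shift [0.4 0.1 1. ] turn 0.0 / after-turn shift [0.4 0.1 1. ] j7 2.23
```

Request:
step_arm:
  plan:
    - [[0.001,0,0,0,0],[0.001,0,0,0,0],[0,0,0,0,0],[0,0,0,0,0],[0,0,0,0,0],[0,0,0,0,0],[0,0,0,0,0],[0,0,0,0,0],[0,0,0,0,0],[0,0,0,0,0]]

```text
clock: 17.85
position: [0.487, -0.3323, 0.0238]
orientation: [0.535, 1.571, 0.602]
contact_force: [-5.3, 2.3, 12.9]
width: 0.0353
```

Contact at about 13 N, so I release and rise.

Request:
step_arm:
  plan:
    - [[0,0,0,0,0.48],[0,0,0,0,0.5],[0,0,0,0,0.52],[-0.005,0,0,0,0.52],[-0.015,0,0,0,0.52],[-0.03,0,0,0,0.52],[-0.035,0,0,0,0.6],[-0.035,0,0,0,0.8],[-0.015,0,0,0,0.8],[0,0,0,0,0.8]]

```text
clock: 18.85
position: [0.4885, -0.3332, 0.1604]
orientation: [-0.59, 1.565, -0.523]
contact_force: [0.1, -0.4, -0.3]
width: 0.0682
```

```bash
python3 weigh.py pics/w10.png; python3 go.py 0.4515 -0.087 0.12 3.2
```

```text
mean [ 0.14 -0.03 -0.12  0.01  0.02 -0.01] std [0.57 0.24 0.58 0.03 0.02 0.02] eff [-0.000e+00 -5.419e+01  2.580e+00 -2.192e+01  1.000e-02  1.000e-02
  0.000e+00] w 0.06853580968528615
t 19.15 pos [ 0.4861 -0.3316  0.1558] head 3.85 tilt [-0.002  0.001 -1.   ] F [-0.01  0.    0.63] w 0.0685
shift [ 36.2 246.3 -18.1] turn 0.7 / after-turn shift [ 36.2 246.1 -20.9] j7 2.22
```

View pics/w10.png

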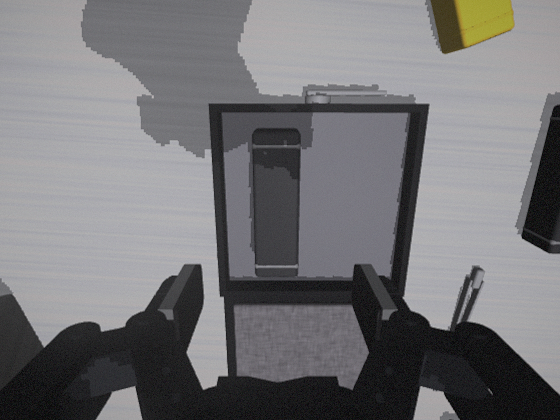

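The bar lies flat in the case at (275,200). The felt lid is visible below it, at about (300,330). Now bar C.

Request:
step_arm:
  plan:
    - [[0,0.012,-0.001,0.7,0.8],[0,0.025,-0.002,0,0.8],[0,0.035,-0.003,0,0.8],[0,0.04,-0.003,0,0.8],[0,0.04,-0.003,0,0.8],[0.005,0.04,-0.003,0,0.8],[0.01,0.03,-0.003,0,0.8],[0.015,0.018,-0.002,0,0.8],[0.01,0.006,-0.001,0,0.8],[0,0,0,0,0.8]]

```text
clock: 20.15
position: [0.451, -0.0867, 0.116]
orientation: [2.949, 1.568, 3.005]
contact_force: [0.1, -0.7, -0.2]
width: 0.0683
```

```bash
python3 loc.py 0.451 -0.087 pics/w11.png; python3 go.py 0.452 -0.087 0.016 3.2
```

```text
8567 ((452.462158203125, -87.28898620605469), (119.72406768798828, 36.33164978027344), 3.245840072631836)
t 20.2 pos [ 0.4518 -0.0879  0.1168] head 3.14 tilt [-0.002 -0.    -1.   ] F [ 0.15 -0.74 -0.78] w 0.0681
shift [100.8   0.9   0.4] turn -0.1 / after-turn shift [100.8   0.9   0.4] j7 1.75
```

View pics/w11.png

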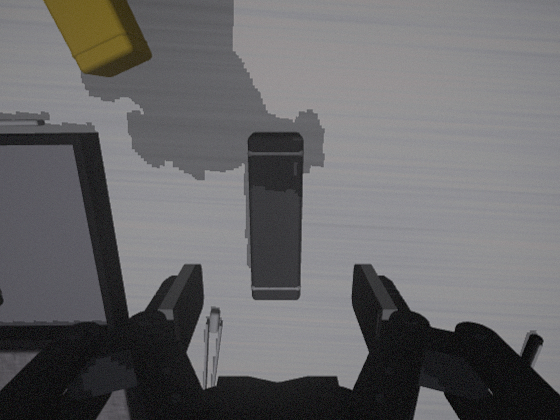

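The graphite bar C is centred at (275,215). The yellow look-alike at (100,35) is far off, and the tweezer at (210,345) is ahead of the fingers' path.

Request:
step_arm:
  plan:
    - [[0.015,0.001,0,0,0.75],[0.025,0,0,0,0.75],[0.03,0,0,0,0.75],[0.02,0,0,0,0.75],[0.01,0,0,0,0.75],[0,0,0,0,0.75],[0,0,0,0,0],[0,0,0,0,0],[0,0,0,0,0],[0,0,0,0,0]]
  squeeze: 70

```text
clock: 21.2
position: [0.4533, -0.0871, 0.0186]
orientation: [-0.275, 1.568, -0.221]
contact_force: [-0.3, -0.4, 4.5]
width: 0.0349
```

Request:
step_arm:
  plan:
    - [[0,0,0,0,0],[-0.005,0,0,0,0],[-0.015,0,0,0,0],[-0.025,0,0,0,0],[-0.03,0,0,0,0],[-0.03,0,0,0,0],[-0.02,0,0,0,0],[-0.01,0,0,0,0],[0,0,0,0,0],[0,0,0,0,0]]

```text
clock: 22.2
position: [0.4518, -0.0866, 0.1518]
orientation: [2.956, 1.57, 3.011]
contact_force: [1.2, -0.4, -1.3]
width: 0.0346
```

```bash
python3 weigh.py pics/w12.png; python3 go.py 0.484 -0.264 0.15 3.8;python3 go.py 0.472 0.255 0.15 0.7
```

```text
mean [-0.01 -0.02 -1.26 -0.01  0.   -0.01] std [0.47 0.23 0.5  0.03 0.02 0.03] eff [-0.000e+00 -4.096e+01  1.250e+00 -1.916e+01  1.000e-02  1.000e-02
  0.000e+00] w 0.03479904224307141
t 22.5 pos [ 0.4519 -0.0867  0.1516] head 3.14 tilt [-0.001  0.    -1.   ] F [ 0.55 -0.37 -1.15] w 0.0348
shift [   1.5 -178.8   22.4] turn -0.7 / after-turn shift [   1.5 -179.1   20.3] j7 1.75
t 22.5 pos [ 0.4519 -0.0867  0.1516] head 3.14 tilt [-0.001  0.    -1.   ] F [ 0.55 -0.37 -1.15] w 0.0348
shift [  1.6 340.   38.8] turn 2.4 / after-turn shift [  1.6 341.4  24.3] j7 1.75
```

View pics/w12.png

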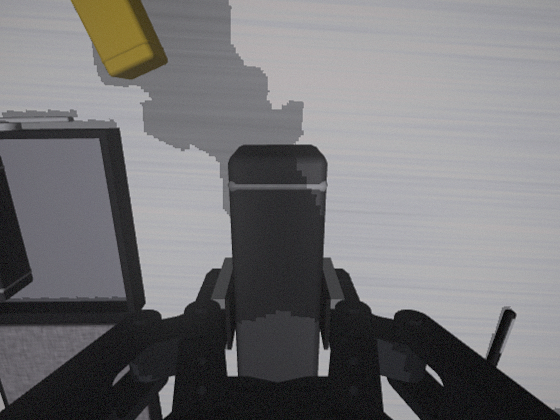

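Bar C pulls about 1.3 N, so it is hollow and goes in the tray, on the near (-y) half.

Request:
step_arm:
  plan:
    - [[0,0.012,0.001,1.2,0],[0,0.028,0.002,1.2,0],[0,0.04,0.003,0,0],[0,0.045,0.003,0,0],[0,0.045,0.003,0,0],[0,0.045,0.003,0,0],[0,0.045,0.003,0,0],[0,0.04,0.003,0,0],[0,0.028,0.002,0,0],[0,0.014,0.001,0,0]]

```text
clock: 23.5
position: [0.4702, 0.2589, 0.1519]
orientation: [1.894, 1.57, 1.911]
contact_force: [0.4, -0.1, -1.4]
width: 0.0349
```

Request:
step_arm:
  plan:
    - [[0,0,0,0,0],[0.01,0,0,0,0],[0.02,0,0,0,0],[0.02,0,0,0,0],[0,0,0,0,0],[0,0,0,0,0],[0,0,0,0,0],[0,0,0,0,0],[0,0,0,0,0],[0,0,0,0,0]]

```text
clock: 24.5
position: [0.471, 0.2557, 0.1027]
orientation: [0.457, 1.57, 0.47]
contact_force: [-0.1, 0.0, -1.5]
width: 0.0346
```

```bash
python3 go.py 0.472 0.2555 0.0255 0.7;  python3 - <<'E'
from rig import optics
import cv2
s=optics.snapshot("wrist");cv2.imwrite("pics/w13.png",s["image"][:,:,::-1])
E
```

```text
t 24.5 pos [0.471  0.2557 0.1027] head 0.75 tilt [ 0.001  0.    -1.   ] F [-0.06  0.01 -1.52] w 0.0346
shift [77.2 -0.3  0.9] turn 0.0 / after-turn shift [77.2 -0.3  0.9] j7 0.99
```

View pics/w13.png

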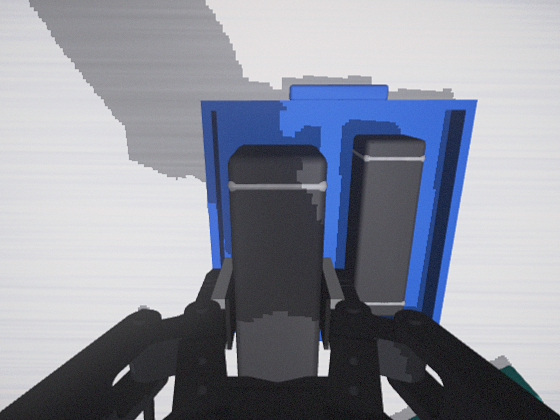

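The held bar is over the free left half of the tray; the first bar is at (388,225) on the right, clear of the finger. I lower it.

Request:
step_arm:
  plan:
    - [[0.01,0,0.001,0,0],[0.02,0,0,0,0],[0.02,0,0,0,0],[0.013,0,0,0,0],[0.007,0,0,0,0],[0.004,0,0,0,0],[0.002,0,0,0,0],[0.001,0,0,0,0],[0,0,0,0,0],[0,0,0,0,0]]

```text
clock: 25.55
position: [0.4721, 0.2558, 0.0257]
orientation: [0.519, 1.57, 0.532]
contact_force: [0.1, 0.1, -1.4]
width: 0.0349
```

```bash
python3 weigh.py pics/w14.png;python3 go.py 0.472 0.2555 0.024 0.7
```

```text
mean [ 0.07  0.06 -1.23 -0.    0.01  0.01] std [0.62 0.29 0.41 0.03 0.03 0.03] eff [ 0.000e+00 -5.491e+01  1.060e+00 -1.480e+01  1.000e-02  0.000e+00
  0.000e+00] w 0.03494115710910033
t 25.85 pos [0.4719 0.2557 0.0254] head 0.74 tilt [ 0.  0. -1.] F [ 1.    0.11 -1.18] w 0.0349
shift [ 1.4 -0.2  0.1] turn 0.0 / after-turn shift [ 1.4 -0.2  0.1] j7 0.98
```

Request:
step_arm:
  plan:
    - [[0.001,0,0,0,0],[0.001,0,0,0,0],[0,0,0,0,0],[0,0,0,0,0],[0,0,0,0,0],[0,0,0,0,0],[0,0,0,0,0],[0,0,0,0,0],[0,0,0,0,0],[0,0,0,0,0]]

```text
clock: 26.85
position: [0.4719, 0.2557, 0.0246]
orientation: [0.112, 1.571, 0.125]
contact_force: [-4.6, -2.5, 15.7]
width: 0.0349
```

Request:
step_arm:
  plan:
    - [[0,0,0,0,0.48],[0,0,0,0,0.5],[0,0,0,0,0.52],[-0.005,0,0,0,0.52],[-0.015,0,0,0,0.52],[-0.03,0,0,0,0.52],[-0.035,0,0,0,0.6],[-0.04,0,0,0,0.8],[-0.03,0,0,0,0.8],[-0.01,0,0,0,0.8]]

```text
clock: 27.85
position: [0.4736, 0.2566, 0.1928]
orientation: [0.545, 1.564, 0.558]
contact_force: [0.3, 0.9, -0.7]
width: 0.0685
```

Request:
step_arm:
  plan:
    - [[0,-0.02,0.01,0,0.8],[0,-0.03,0.01,0,0.8],[0,-0.04,0.01,0,0.8],[0,-0.04,0.01,0,0.8],[0,-0.03,0.01,0,0.8],[0,-0.02,0,0,0.8],[0,0,0,0,0.8],[0,0,0,0,0.8],[0,0,0,0,0.8],[0,0,0,0,0.8]]

```text
clock: 28.85
position: [0.5239, 0.0779, 0.1883]
orientation: [1.817, 1.57, 1.832]
contact_force: [-0.4, 0.3, -0.6]
width: 0.0683
```

```bash
python3 - <<'E'
from rig import optics,readout
from h import *
s=optics.snapshot("top");P=pts(s);Z=P[:,:,2];im=s["image"];cv2.imwrite("pics/top1.png",cv2.convertScaleAbs(cv2.resize(im[130:285,140:440,::-1],None,fx=2.6,fy=2.6),alpha=1.6))
for n,x,y in (("A",.472,.3245),("C",.472,.2555),("B",.487,-.332)):
    m=(Z>.034)&(Z<.055)&(abs(P[:,:,0]-x)<.09)&(abs(P[:,:,1]-y)<.034);q=P[m];print(n,m.sum(),cv2.minAreaRect(q[:,:2].astype(np.float32)*1000),np.median(q[:,2]), [np.median(q[q[:,0]<x-.03,2]),np.median(q[q[:,0]>x+.03,2])])
print(readout.get_obs()["contact_force"],readout.get_obs()["position"])
E
```

```text
A 650 ((469.9860534667969, 324.70172119140625), (118.22856903076172, 37.0812873840332), 0.5267374515533447) 0.04192576992913699 [np.float64(0.04191231564633413), np.float64(0.04179672122054512)]
C 640 ((470.8739013671875, 255.70822143554688), (36.83835983276367, 118.52313232421875), 89.82398223876953) 0.041850122240203014 [np.float64(0.04205432642138918), np.float64(0.04127239242612535)]
B 642 ((485.30889892578125, -330.63275146484375), (120.34172058105469, 38.088260650634766), 4.597637176513672) 0.041653382633550895 [np.float64(0.04140277482004895), np.float64(0.04189823524557701)]
[ 0.88469245 -0.18827104 -1.21624054] [0.52389736 0.07766942 0.18828929]
```

View pics/top1.png

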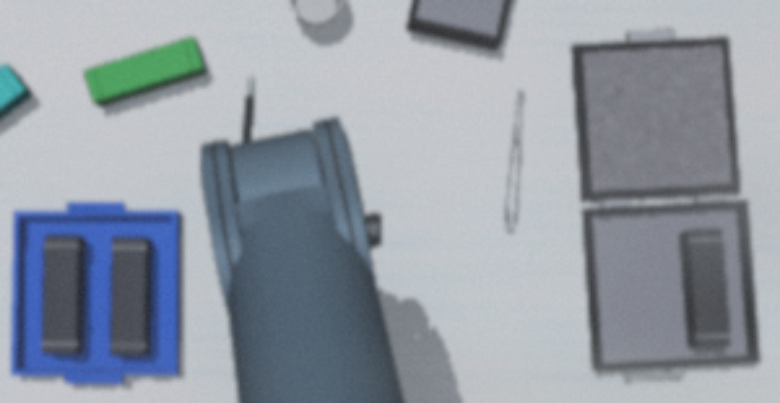

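The top view shows two bars side by side in the blue tray, at crop pixels (62,295) and (130,295), and one in the case at (705,290). All three are level with their tops at about 42 mm, and the tweezer, cup and visible end of the probe have not moved. I hand in.

```bash
python3 -c "
from rig import close_job
print(close_job())"
```

```text
the job is handed in; nothing more can be done
None
```

I sorted all three bars and handed the job in at about 29 s of the 72 s allowed. `close_job` gives no verdict, so the result below rests on my own checks.

| Bar (start position) | Force when lifted | Type | Placed in |
|---|---|---|---|
| (0.476, 0.097) | 1.3 N | hollow | blue tray |
| (0.619, -0.019) | 3.9–4.2 N | solid | black case |
| (0.451, -0.087) | 1.3 N | hollow | blue tray |

- **Placing:** each bar was lowered until it touched the bin floor (13–16 N shown at the wrist) before I released it.
- **Bars at the end:** in the last top view every bar is level, with its top at about 42 mm, as expected for one lying flat on the bin floor. None is on another, and all are clear of the walls.
- **Bystanders:** the tweezer and cup look unmoved in that view. The probe was partly hidden by the arm, so I could confirm only its visible end. The gripper never went near it at low height.
- **Other readings:** the wrist reading with nothing held is noisy, by about 0.5 N. This is small next to the gap between 1.3 N and about 4 N. When the jaws closed on the bars, the wrist briefly showed 4–8 N, far below the limits.

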